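# Take the battery pack out of the clamped meter

## Task

Slide the thumb latch of the meter's battery compartment sideways so that the sprung cover opens fully by itself, then draw the battery pack out of its sloping compartment and lay it flat in the empty open tray beside the meter; set it down, do not drop it in. Leave the cover standing open, and leave the nut driver, the red-banded marker and the roll of tape where they lie.

Things in the scene. Friction and masses are not known exactly. Their poses are not given: they have to be found in the camera images.
- meter: Grey meter 190 x 130 x 50 mm clamped face down in a fixed sloping cradle, 193 mm deep, 136 wide. Its flat back, with the battery compartment, looks up and toward the robot, rising 30 degrees away from it. Origin: on the bench below the middle of the back, which is 97 mm above the bench there; x to the raised far end, y left seen from the robot, z up. Upslope: (cos 30, 0, sin 30 deg). Fixed.
- well_mouth (a point): Point in the plane of the sloping back above the pack's middle. Axes: x upslope, y left, z square out of the back, the way the pack is drawn out. The compartment under the cover is 68 mm long (x), 96 wide (y), 38 deep. The pack is 30 mm from either side wall, free for fingers down to the floor but for two ribs 3 mm wide, 4 mm high, 2.5 mm beside the pack.
- latch_thumb (a point): Thumb piece of the latch: grey block 14 mm wide (y), 20 along the slope (x), 16 high over the sloping back, just below the black cover's lower edge. Point: in its middle, 10 mm above the back. Axes as well_mouth; the latch opens toward +y (left). 45 mm free on both sides along y, but a tongue 7 mm high reaches from its upslope side over the cover's lip, to 12 mm left of its middle.
- latch (a joint): Travel of the latch, m: 0 latched, 0.014 fully aside (+y). The cover is free from about 0.009. Needs 2 to 3 N; stays where it is left.
- cover_edge (a point): Middle of the free edge of the black cover (105 mm along the slope, 104 wide, 5 thick). Axes turn with the cover; closed, as well_mouth. The hinge runs along y, 105 mm upslope of this point when closed, 65 mm upslope of the pack's middle, 127 mm above the bench.
- cover (a joint): Angle of the cover, rad: 0 closed, 1.75 fully open at its stop. A light spring (about 1 N at the edge) opens it within about 1.5 s once the latch is aside, and holds it. Open, it stands 10 degrees beyond square to the back: it leans 20 degrees from vertical toward the robot and overhangs the compartment.
- pack: Black battery pack 60 (x) x 36 (y) x 34 mm (z) with grey lines, 0.11 to 0.22 kg, loose in the compartment, z square out of the slope, x upslope; its top is 4 mm below the meter's back. Origin: centre of its underside. Grip it across the 36 mm (y).
- pack_center (a point): Middle of the battery pack, 17 mm above its underside; axes as the pack.
- tray: Empty open tray of bare steel, 150 (x) x 160 (y) x 28 mm high, walls and floor 4 mm thick, fixed to the bench. Origin: centre of its underside, on the bench, z up. It stands to the left of the meter.
- nut_driver: Bystander, loose: nut driver with red handle, 196 mm long (along y), 29 mm thick, near the front edge of the bench. Origin: centre of its underside.
- marker_red: Bystander, loose: black marker with a red band, 136 mm long (its y), 15 mm thick, lying between the meter and the tray. Origin: centre of its underside.
- tape_roll: Bystander, loose: roll of brown packing tape, 108 mm wide, 48 mm high, to the right of the meter. Origin: centre of its underside.

How it is judged:
By the outcome, as a careful person would: the job done as asked, in the order asked, and still so for the second after the job is handed in, with the robot touching nothing.
It also fails if it takes over 51 s, if anything falls off the work surface, if the arm or the gripper's body presses on something with over 40 N, if the wrist force passes 120 N, or if a joint passes its speed limit or range.

## Robot

A 6-joint arm with a two-finger parallel gripper is mounted at the origin on a cart in front of the work surface, level with it; the furniture and walls round the work are solid. World frame = base frame: x ahead of the robot, y to its left, z up, the work surface at z = 0. Lengths are in mm, angles in degrees, forces in N, time in s.
With the tool pointing down it reaches from about 350 to 850 mm from the base axis. Payload 8.1 kg.
Tool frame: the origin (TCP) lies at the very end of the fingers, on their centre line; the grasp point (between the pads) lies 19 mm behind it (tcp_to_grasp is the distance from the TCP to the grasp point, in mm); z points along the fingers, x is the direction in which the jaws open and shut, and the axes are right-handed (so a half turn about z gives the same grasp; the last joint's range is limited). The gripper opens to 85 mm and grips with 20 to 120 N. Pads are 22 mm wide; open, the fingers measure 114 mm over their backs; the gripper's body (76 mm by 85 mm) begins 54 mm behind the grasp point. The pads swing forward as they close: fully open they stand 13 mm farther back than shut.
Start: joints at [-68.606, 7.471, 85.268, -0, 87.261, -4.893], TCP at [265.743, -537.946, 231.292] pointing down, gripper open.
Joint ranges: [-169.43, 169.43], [-51.17, 129.36], [1.28, 143.12], [-76.62, 256.62], [0, 156.53], [-152.29, 152.29]. Speed limits (degrees/s): [136.94, 136.94, 159.86, 180, 180, 180].

## Interface

Orientations are given as [roll, pitch, yaw] about the fixed x, y, z axes, in that order (R = Rz(yaw) Ry(pitch) Rx(roll)).
In Python, from bench import * gives the robot as it stands. The module is installed in compiled form; this text tells all that it offers.
- The arm moves only by the tool apply_moves, never from a script. Its argument "targets" is text: rows parted by semicolons, each of 7 numbers parted by spaces: the turn, a rotation vector about the tool's x, y, z in rad, then the shift along the tool's x, y, z in cm, then the finger opening in cm, from 0 to 8.54. A call has exactly 5 rows; each row is the pose to reach, as a shift and turn from the pose commanded when the call began, along the tool's axes at that moment; what a row does not reach only later rows make up. A row lasts 1/10 s, in which the tool goes at most 50 mm and 8.59 degrees, less where a joint would pass 70% of its speed; a pose out of reach is approached as far as the arm can. A call with a gripper value outside its range is refused whole. The fingers move at their own pace and stop on an object; "force" is the grip in N (left out, the last holds). Time passes only in rows, so rows that repeat a pose let the fingers close, or fill a call up. It gives the time, the measured TCP pose, the force and the opening at its end, in the units of the state.
- sense(): the state, without advancing time (a new reading comes with each control period).
- snapshot(name): name is "scene" or "top" or "wrist"; returns the picture (384x512x3 uint8, red, green, blue); there is no depth.
- camera_model(name): a dict with "fx", "fy", "cx", "cy" (pixels), "position" and "attitude" of the camera in the world; the wrist camera has in their place "T_tool_cam" (4x4, takes a point from camera to tool coordinates, whose origin is the TCP and whose axes are the tool frame's). Camera axes: x right, y up, looking along -z (the intrinsics and any distortion apply to the point x, -y, -z); pixel columns grow to the right and rows downward; lengths in mm; the calibration is good to about 2 mm. A picture is of the moment at which its call begins: read the wrist's pose just before it. camera_model takes no time and is no camera call.
- hand_in(): hands the job in, once; it reports no verdict.
Trained networks look in the newest picture that a camera, given by its name, has taken for a name from the list of things; names that differ only in an ending like _2 or _b are one class to them, and where a whole thing is asked for, a point or a joint stands for the part that bears it (a point fixed in the world has none). Each returns a list of dicts, best first, with "confidence" (0 to 1); they miss things now and then, are a little off and sometimes report something else, mostly with a low value. They report only what shows in the picture. A call takes as long as a camera call.
- recognise(camera, query): "at" ([row, column] in pixels, amid what is visible of it).
- place_of(camera, query): "at" ([row, column] in pixels: a listed point, or the origin of a listed thing).
The state is a dict: "time": time; "joint_pos": joint angles; "qd": joint speeds; "joint_efforts": joint torques, N m; "tool_pos": TCP position; "tcp_rot": TCP orientation; "ft_force": force on the tool from outside, world axes, zero at the start; "wrist_torque": the same for the moment, N m; "finger_gap": finger opening in mm.
Only numpy, scipy, OpenCV 4.12 (cv2) and the standard library are available. Lean on these libraries where they do the work, as an engineer would, in place of code of your own. Each camera call takes 0.05 s, during which the arm holds its last target. There are 200 camera calls.

## Working session

There is one attempt and no reset: what is moved stays moved. The work goes in short steps, Python scripts to look and compute and a tool call to move; the robot and the scene stay as the last step left them, time stands still between calls to the robot, and variables do not carry over. Pictures are saved under pics/ and viewed, about 8 in all and at most 12, crops included, and the job is handed in when it is done.

Besides the shell and the picture viewer there is one more tool, called after "Emit:" as name(argument=value, ...), one argument or row to a line, values as JSON. apply_moves: Moves the arm, as the interface text tells. Its arguments: {"type":"object","properties":{"targets":{"type":"string"},"force":{"type":"number"}},"required":["targets"]}

```bash
mkdir -p pics
cat > h.py <<'E'
from bench import *
import numpy as np, cv2
from scipy.spatial.transform import Rotation as R
def cam(n):
    m=camera_model(n)
    K=np.array([[m["fx"],0,m["cx"]],[0,m["fy"],m["cy"]],[0,0,1.]])
    return m,K
E
python3 - <<'E'
from h import *
s=sense();print({k:np.round(v,3) if not np.isscalar(v) else v for k,v in s.items()})
for n in ("scene","top","wrist"):
    print(n,camera_model(n))
a=snapshot("scene");b=snapshot("top")
cv2.imwrite("pics/a.png",cv2.cvtColor(a,4));cv2.imwrite("pics/b.png",cv2.cvtColor(b,4))
for n in ("scene","top"):
    for q in ("meter","well_mouth","latch_thumb","cover_edge","tray","marker_red","tape_roll","nut_driver"):
        print(n,q,[(np.round(d["at"],1).tolist(),round(d["confidence"],2)) for d in place_of(n,q)][:2])
print(sense()["time"])
E
```

```text
{'time': 0.0, 'joint_pos': array([-68.605,   7.514,  85.33 ,   0.   ,  87.261,  -4.895]), 'qd': array([-0.053, -0.009,  0.012,  0.027,  0.084,  0.071]), 'joint_efforts': array([-0.0000e+00, -5.6939e+01, -5.0056e+01, -0.0000e+00,  1.4000e-02,
        0.0000e+00]), 'tool_pos': array([ 265.555, -537.424,  230.25 ]), 'tcp_rot': array([-1.79991e+02,  1.04000e-01, -6.37100e+01]), 'ft_force': array([ 0.764, -0.059, -0.117]), 'wrist_torque': array([-0.045,  0.046, -0.04 ]), 'finger_gap': 85.37379524615159}
scene {'fx': 409.0626191308328, 'fy': 409.0626191308328, 'cx': 258.68540441403366, 'cy': 192.5840429593528, 'position': array([ -187.87864337, -1011.22606918,   862.18440055]), 'attitude': array([ 51.94597614,  -1.15948051, -43.98832839])}
top {'fx': 370.2599171620042, 'fy': 370.2599171620042, 'cx': 261.4556257477477, 'cy': 197.79871496211825, 'position': array([ 413.41289942, -322.97029607,  936.21652243]), 'attitude': array([  4.52424266,  -0.83431777, -89.90678171])}
wrist {'fx': 316.5441834478407, 'fy': 316.5441834478407, 'cx': 255.7612629608186, 'cy': 188.97072701918577, 'T_tool_cam':
[... 260 characters left out ...]
   [ 0.00000000e+00,  0.00000000e+00,  0.00000000e+00,
         1.00000000e+00]])}
scene meter [([222.6, 287.4], 0.83)]
scene well_mouth [([202.5, 288.9], 0.75)]
scene latch_thumb []
scene cover_edge [([210.7, 275.6], 0.97)]
scene tray [([180.0, 208.9], 0.69)]
scene marker_red [([210.4, 275.7], 0.45)]
scene tape_roll []
scene nut_driver [([221.2, 203.2], 0.64)]
top meter [([175.5, 293.1], 0.85)]
top well_mouth [([172.8, 292.1], 0.74)]
top latch_thumb [([198.8, 282.8], 0.44)]
top cover_edge [([186.8, 283.4], 0.75), ([222.6, 387.1], 0.61)]
top tray [([180.5, 150.7], 0.58)]
top marker_red [([175.4, 215.2], 0.74)]
top tape_roll [([225.5, 386.3], 0.98)]
top nut_driver [([247.8, 208.0], 0.97)]
0.9
```

View pics/a.png

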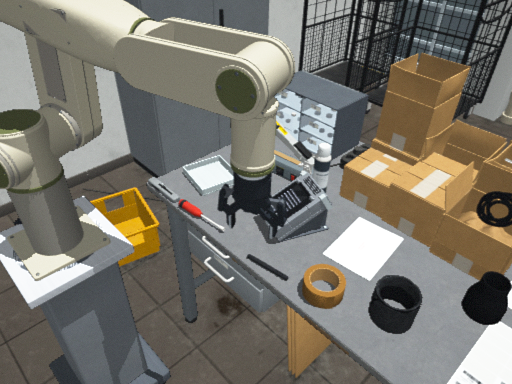

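View pics/b.png

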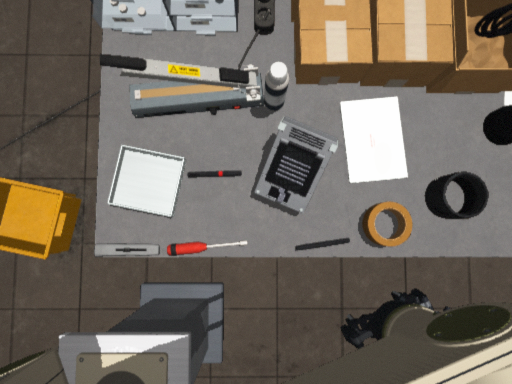

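The scene view shows the arm, the tray (180,209), the nut driver (225,205) and the meter under the gripper. In the top view the meter is at (165,295), turned clockwise, with its latch end low at about (190,278). The tray is at (181,147), the marker at (173,215) and the tape at (225,390). I'll enlarge the meter next.

Run:
```python
from h import *
b=cv2.imread("pics/b.png")
c=cv2.resize(b[105:225,240:350],None,fx=5,fy=5,interpolation=cv2.INTER_CUBIC)
cv2.imwrite("pics/c.png",c)
m,K=cam("top")
Rw=R.from_euler("xyz",m["attitude"],degrees=True).as_matrix()
def ray(rc,z):
    d=Rw@np.array([(rc[1]-m["cx"])/m["fx"],-(rc[0]-m["cy"])/m["fy"],-1]);p=m["position"]
    return np.round(p+d*(z-p[2])/d[2],1)
for n,rc,z in [("meter",(175.5,293.1),0),("well",(172.8,292.1),94),("cov",(186.8,283.4),74.5),("tray",(180.5,150.7),0),("tr",(150,184),28),("tl",(146,123),28),("bl",(207,109),28),("br",(217,173),28),("mk0",(174,188),8),("mk1",(173,242),8)]:
    print(n,ray(rc,z))
```

```text
meter [ 544.8 -417.2    0. ]
well [ 537.9 -405.4   94. ]
cov [ 507.6 -386.8   74.5]
tray [530.7 -55.6   0. ]
tr [ 603.6 -143.9   28. ]
tl [612.9   6.8  28. ]
bl [461.7  36.1  28. ]
br [ 437.7 -120.1   28. ]
mk0 [ 546.5 -151.1    8. ]
mk1 [ 549.6 -287.1    8. ]
```

View pics/c.png

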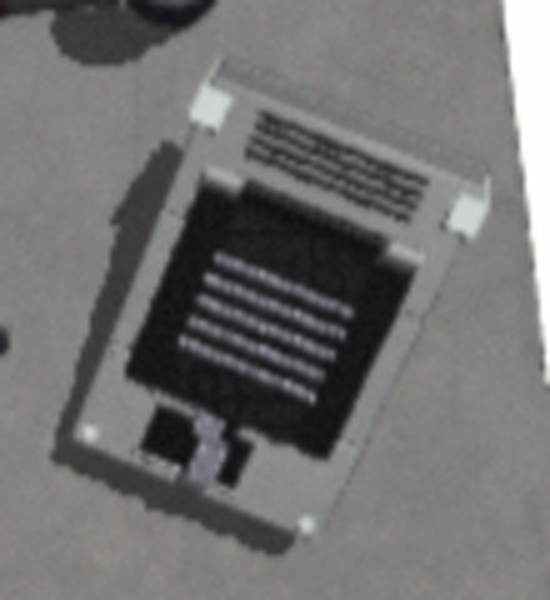

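```bash
cat >> h.py <<'E'
s_w=-5.0   # well mouth slope coordinate from back middle
def pt(p,s,y,n):
    "slope coords (s from well_mouth, y left, n out of back) -> world; p=(x,y,yaw deg)"
    a=np.radians(30);s=s+s_w
    v=np.array([s*np.cos(a)-n*np.sin(a),y,97+s*np.sin(a)+n*np.cos(a)])
    return R.from_euler("z",p[2],degrees=True).apply(v)+[p[0],p[1],0]
def proj(n,P,s=None):
    m,K=cam(n)
    if n=="wrist":
        T=np.eye(4);T[:3,:3]=R.from_euler("xyz",s["tcp_rot"],degrees=True).as_matrix();T[:3,3]=s["tool_pos"]
        T=T@m["T_tool_cam"];Rw=T[:3,:3];c=T[:3,3]
    else: Rw=R.from_euler("xyz",m["attitude"],degrees=True).as_matrix();c=m["position"]
    q=Rw.T@(np.asarray(P)-c)
    return np.array([m["cy"]+m["fy"]*(-q[1])/-q[2],m["cx"]+m["fx"]*q[0]/-q[2]])
def tooltgt(p,s,y,n,tilt=30.):
    "TCP pose in world: tool z into the back, tool x along meter +-y; -> pos,R"
    yaw=p[2]
    z=R.from_euler("z",yaw,degrees=True).apply([np.sin(np.radians(tilt)),0,-np.cos(np.radians(tilt))])
    y_=R.from_euler("z",yaw,degrees=True).apply([0,1,0])
    return pt(p,s,y,n),z,y_
def rel(pos,Rm,st=None):
    st=st or sense();R0=R.from_euler("xyz",st["tcp_rot"],degrees=True)
    return np.round((R0.inv()*Rm).as_rotvec(),3),np.round(R0.inv().apply(pos-st["tool_pos"])/10,2)
E
python3 - <<'E'
from h import *
from scipy.optimize import least_squares
f=lambda x,y:(105+y/5,240+x/5)
obs=[((65,52,5),f(203,185)),((65,-52,5),f(418,258)),((-40,52,5),f(128,375)),((-40,-52,5),f(330,458)),
((0,0,0),(172.8,292.1)),((-40,0,3),(186.8,283.4)),((s_w*-1-95,65,0),f(78,432)),((s_w*-1-95,-65,0),f(308,532))]
r=least_squares(lambda p:np.concatenate([proj("top",pt(p,*a))-b for a,b in obs]),[540,-410,-22],loss="soft_l1")
print(r.x,np.round(r.fun.reshape(-1,2),1).tolist())
p=r.x
print("latch guess px",proj("top",pt(p,-52,0,16)),"scene latch",proj("scene",pt(p,-52,0,10)))
_,z,y=tooltgt(p,0,0,0)
for sg in (1,-1):
    x=sg*y; Rm=R.from_matrix(np.column_stack([x,np.cross(z,x),z]))
    print(sg,rel(pt(p,-60,-25,150),Rm),Rm.as_euler("xyz",True),pt(p,-60,-25,150))
E
```

```text
[ 543.1438811  -406.14652323  -22.58660535] [[-3.5, 0.2], [-0.1, 0.7], [-0.8, -1.2], [-0.2, -0.4], [-0.6, -0.4], [0.7, 1.7], [2.8, -3.0], [3.7, 1.0]]
latch guess px [193.90975041 282.52620648] scene latch [209.41080301 271.92553374]
1 (array([-0.271,  0.596, -2.225]), array([ -7.78, -20.19,   3.69])) [150.           0.          67.41339465] [ 412.32030812 -378.80259446  194.40381057]
-1 (array([0.491, 0.223, 0.833]), array([ -7.78, -20.19,   3.69])) [-150.            0.         -112.58660535] [ 412.32030812 -378.80259446  194.40381057]
```

Emit:
apply_moves(
  targets="-.014 .03 -.111 -1.5 -4 .7 8; -.027 .06 -.222 -3.1 -8 1.5 6; -.041 .09 -.333 -4.7 -12.1 2.2 4; -.054 .119 -.445 -6.2 -16.1 3 2; -.068 .149 -.556 -7.8 -20.2 3.7 0",
  force=40,
)

```text
time: 1.4
tool_pos: [413.2, -377.3, 194.2]
tcp_rot: [173.9, -7.1, -31.2]
ft_force: [0.7, 0.2, -0.5]
finger_gap: 21.5
```

Emit:
apply_moves(
  targets="-.014 .03 -.111 0 0 0 0; -.027 .06 -.222 0 0 0 0; -.041 .09 -.333 0 0 0 0; -.054 .119 -.445 0 0 0 0; -.068 .149 -.556 0 0 0 0",
)

```text
time: 1.9
tool_pos: [412.5, -378.4, 194.5]
tcp_rot: [164.9, -9.7, 2.1]
ft_force: [-0.0, 0.5, -0.9]
finger_gap: 0.1
```

Emit:
apply_moves(
  targets="-.014 .03 -.111 0 0 0 0; -.027 .06 -.222 0 0 0 0; -.041 .09 -.333 0 0 0 0; -.054 .119 -.445 0 0 0 0; -.068 .149 -.556 0 0 0 0",
)

```text
time: 2.4
tool_pos: [412.4, -378.4, 194.5]
tcp_rot: [155.9, -7.0, 35.3]
ft_force: [-0.0, 0.9, -0.6]
finger_gap: 0.2
```

Emit:
apply_moves(
  targets="-.014 .03 -.111 0 0 0 0; -.027 .06 -.222 0 0 0 0; -.041 .09 -.333 0 0 0 0; -.054 .119 -.445 0 0 0 0; -.068 .149 -.556 0 0 0 0",
)

```text
time: 2.9
tool_pos: [412.3, -378.5, 194.5]
tcp_rot: [149.9, 0.1, 67.6]
ft_force: [-0.1, 0.5, -0.3]
finger_gap: -0.1
```

Run:
```python
from h import *
s=sense();print(s["time"],s["tool_pos"],s["tcp_rot"],s["joint_pos"])
w=snapshot("wrist");cv2.imwrite("pics/d.png",cv2.cvtColor(w,4))
p=[543.1,-406.1,-22.6]
for q in ("well_mouth","latch_thumb","cover_edge"):
    print(q,[(np.round(d["at"],1).tolist(),round(d["confidence"],2)) for d in place_of("wrist",q)][:3])
for a in ((0,0,0),(-52,0,10),(-40,0,3)): print(a,proj("wrist",pt(p,*a),s))
```

```text
2.9 [ 412.27897472 -378.50380787  194.52221452] [1.49917689e+02 1.32164361e-01 6.76114707e+01] [ -59.17926588  -23.62238479  122.48096295   20.63360351   57.92314397
 -134.26227975]
well_mouth [([225.0, 277.6], 0.63)]
latch_thumb [([173.2, 283.7], 0.8)]
cover_edge [([192.4, 279.8], 0.66)]
(0, 0, 0) [230.61649325 281.66503398]
(-52, 0, 10) [184.72610281 284.16577488]
(-40, 0, 3) [194.37844986 283.15323494]
```

View pics/d.png

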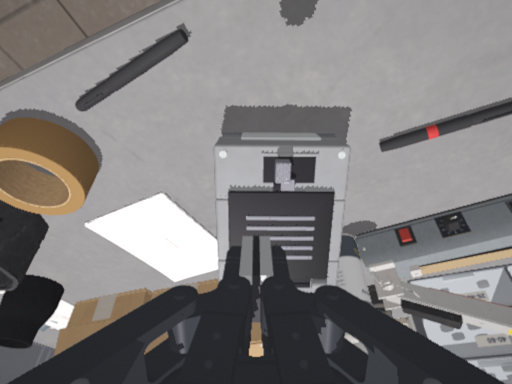

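The wrist view shows the meter squarely, with upslope pointing down in the image. The latch thumb is at (172,284), the tongue at (185,288), and the cover's free edge at row 190, cols 229–332. I'll enlarge this area.

Run:
```python
import cv2
b=cv2.imread("pics/d.png")
cv2.imwrite("pics/e.png",cv2.resize(b[125:245,205:355],None,fx=5,fy=5,interpolation=cv2.INTER_CUBIC))
```

```text
(no output)
```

View pics/e.png

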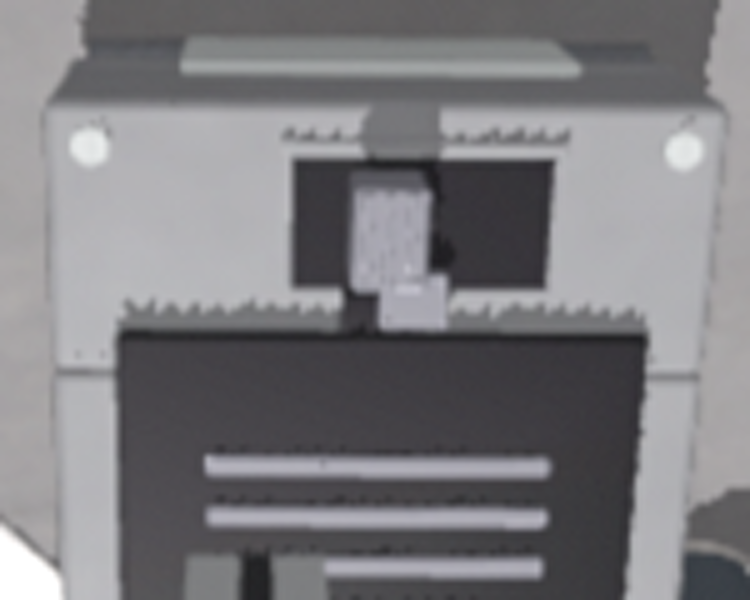

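```bash
cat > fit.py <<'E'
from h import *
import h
from scipy.optimize import least_squares
s=sense()
f=lambda x,y:(125+y/5,205+x/5)
g=lambda x,y:(105+y/5,240+x/5)
def obs(v):
    w=-v[3]
    return [("wrist",(-40,52,5),f(648,333)),("wrist",(-40,-52,5),f(118,333)),("wrist",(w-95,65,0),f(722,103)),("wrist",(w-95,-65,0),f(47,103)),
 ("wrist",(v[4]-10,0,16),f(391,187)),("wrist",(v[4]+10,0,16),f(391,290)),
 ("wrist",(0,0,0),(225,277.6)),
 ("top",(65,-52,5),g(418,258)),("top",(-40,52,5),g(128,375)),("top",(-40,-52,5),g(330,458)),("top",(w-95,65,0),g(78,432)),("top",(w-95,-65,0),g(308,532)),("top",(0,0,0),(172.8,292.1))]
def fun(v):
    h.s_w=v[3]
    return np.concatenate([proj(n,pt(v,*a),s)-b for n,a,b in obs(v)]+[[(v[3]+5)/3]])
r=least_squares(fun,[543,-406,-22.6,-5,-58],loss="soft_l1")
print(r.x.round(2),np.round(r.fun[:-1].reshape(-1,2),1).tolist())
v=r.x;h.s_w=v[3];p=v[:3]
_,z,y=tooltgt(p,0,0,0);Rm=R.from_matrix(np.column_stack([y,np.cross(z,y),z]))
for a in ((v[4]-2,-33,20),(v[4]-2,-33,5)): print(rel(pt(p,*a),Rm,s),pt(p,*a))
E
python3 fit.py
```

```text
[ 546.77 -410.48  -22.89  -12.21  -61.88] [[0.1, 1.0], [0.1, -0.9], [1.1, 2.5], [1.1, -1.5], [-0.3, 0.3], [0.3, -0.3], [2.3, 2.7], [1.3, 1.4], [0.2, -0.4], [0.9, 0.1], [1.1, -1.3], [2.3, 2.6], [0.6, 0.3]]
(array([-0.   , -0.   , -0.001]), array([-0.98, -0.65, 13.25])) [ 464.01560608 -411.3578615    76.27334119]
(array([-0.   , -0.   , -0.001]), array([-0.98, -0.65, 14.75])) [ 470.92491011 -414.27531207   63.28296013]
```

Emit:
apply_moves(
  targets="0 0 0 -.3 -.2 3 0; 0 0 0 -.6 -.4 6.5 0; 0 0 0 -.8 -.5 10 0; 0 0 0 -1 -.65 12.5 0; 0 0 0 -1 -.65 13.2 0",
)

```text
time: 3.6
tool_pos: [463.9, -409.3, 73.2]
tcp_rot: [150.2, -0.2, 67.3]
ft_force: [-0.4, 0.6, 0.0]
finger_gap: 0.3
```

Emit:
apply_moves(
  targets="0 0 0 0 0 .4 0; 0 0 0 0 0 .8 0; 0 0 0 0 0 1.2 0; 0 0 0 0 0 1.4 0; 0 0 0 0 0 1.4 0",
)

```text
time: 4.1
tool_pos: [470.8, -414.0, 65.2]
tcp_rot: [149.9, 0.1, 67.3]
ft_force: [-0.1, 0.2, 0.4]
finger_gap: 0.2
```

Run:
```python
from h import *
import h; h.s_w=-12.2
p=[546.8,-410.5,-22.9]
s=sense();print(s["time"],s["tool_pos"],s["tcp_rot"],s["ft_force"])
w=snapshot("wrist");cv2.imwrite("pics/f.png",cv2.resize(cv2.cvtColor(w,4)[100:384,130:400],None,fx=2,fy=2))
print([(np.round(d["at"],1).tolist(),round(d["confidence"],2)) for d in place_of("wrist","latch_thumb")][:3])
for a in ((-61.9,0,10),(-40,0,3)): print(a,proj("wrist",pt(p,*a),s))
print(proj("wrist",s["tool_pos"],s))
```

```text
4.1 [ 470.75443842 -414.04542527   65.17372881] [1.49944037e+02 5.05297148e-02 6.73323411e+01] [-0.09861281  0.16601537  0.37970884]
[([260.0, 327.9], 0.57)]
(-61.9, 0, 10) [259.53658549 325.03820557]
(-40, 0, 3) [288.42040876 319.37162983]
[253.68835316 258.70380111]
```

View pics/f.png

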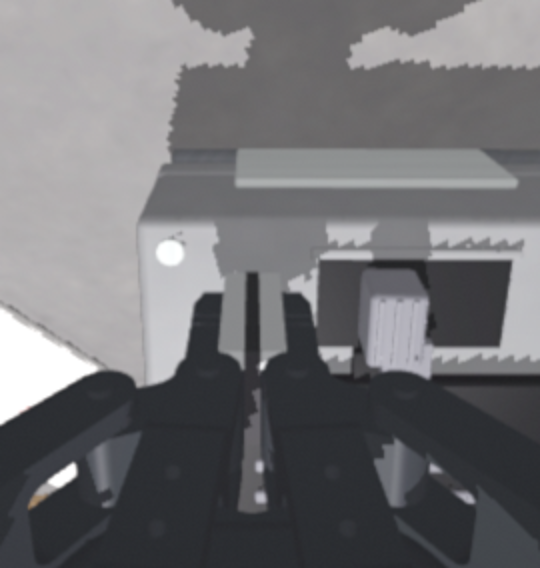

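The thumb is at crop (330,395) and the closed fingertips are to its right-hand side (meter -y) at (300,252), at the same slope height. I'll push +y now.

Emit:
apply_moves(
  targets="0 0 0 .3 0 0 0; 0 0 0 .6 0 0 0; 0 0 0 .9 0 0 0; 0 0 0 1.1 0 0 0; 0 0 0 1.3 0 0 0",
)

```text
time: 4.7
tool_pos: [475.8, -401.5, 64.7]
tcp_rot: [150.0, 0.0, 67.4]
ft_force: [-0.3, -0.1, -0.0]
finger_gap: -0.4
```

Emit:
apply_moves(
  targets="0 0 0 .1 0 0 0; 0 0 0 .2 0 0 0; 0 0 0 .3 0 0 0; 0 0 0 .4 0 0 0; 0 0 0 .5 0 0 0",
)

```text
time: 5.2
tool_pos: [477.5, -397.4, 64.7]
tcp_rot: [150.0, 0.0, 67.3]
ft_force: [-1.2, -2.3, 0.3]
finger_gap: -0.2
```

Emit:
apply_moves(
  targets="0 0 0 .1 0 0 0; 0 0 0 .2 0 0 0; 0 0 0 .3 0 0 0; 0 0 0 .4 0 0 0; 0 0 0 .5 0 0 0",
)

```text
time: 5.7
tool_pos: [479.5, -392.5, 64.6]
tcp_rot: [150.0, 0.0, 67.3]
ft_force: [-0.6, -2.2, -0.7]
finger_gap: -0.2
```

Emit:
apply_moves(
  targets="0 0 0 .1 0 0 0; 0 0 0 .2 0 0 0; 0 0 0 .3 0 0 0; 0 0 0 .4 0 0 0; 0 0 0 .4 0 0 0",
)

```text
time: 6.2
tool_pos: [481.1, -388.7, 64.6]
tcp_rot: [150.0, 0.0, 67.4]
ft_force: [-0.2, -1.1, 0.0]
finger_gap: -0.3
```

Emit:
apply_moves(
  targets="0 0 0 .1 0 0 0; 0 0 0 .2 0 0 0; 0 0 0 .2 0 0 0; 0 0 0 .2 0 0 0; 0 0 0 .2 0 0 0",
)

```text
time: 6.7
tool_pos: [481.8, -387.1, 64.7]
tcp_rot: [150.0, 0.0, 67.3]
ft_force: [0.0, -1.1, -0.2]
finger_gap: -0.3
```

Run:
```python
from h import *
w=snapshot("wrist");t=snapshot("top")
A=cv2.resize(cv2.cvtColor(w,4)[100:384,130:400],None,fx=1.5,fy=1.5)
B=cv2.resize(cv2.cvtColor(t,4)[100:242,240:350],None,fx=3,fy=3)
B=cv2.copyMakeBorder(B,0,426-B.shape[0],0,0,0) if B.shape[0]<426 else B[:426]
cv2.imwrite("pics/g.png",np.hstack([A,B])); print(sense()["time"])
```

```text
6.8
```

View pics/g.png

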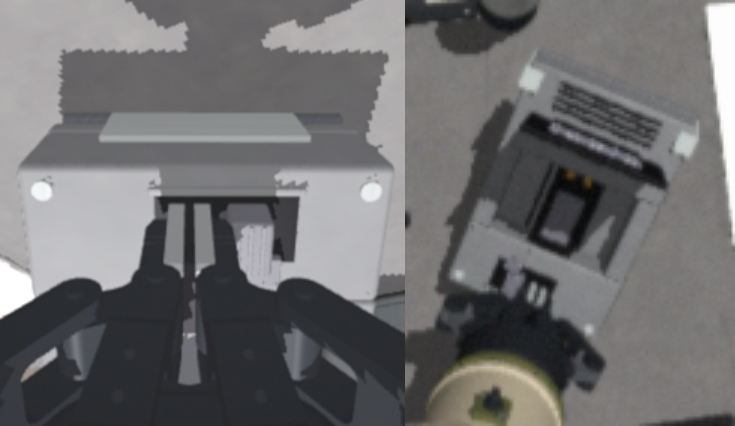

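The latch is aside. The top view shows the cover standing open, with the pack exposed at right-panel (205,565). I'll back off and move over the well.

Emit:
apply_moves(
  targets="0 0 0 -.3 0 0 0; 0 0 0 -.4 0 -2 0; 0 0 0 -.4 0 -4.5 2; 0 0 0 -.4 0 -7.5 4; 0 0 0 -.4 0 -10 5.6",
)

```text
time: 7.3
tool_pos: [433.6, -370.9, 152.1]
tcp_rot: [150.0, 0.0, 67.4]
ft_force: [-0.2, 0.0, 0.4]
finger_gap: 43.3
```

Emit:
apply_moves(
  targets="0 0 0 .1 .7 0 5.6; 0 0 0 .2 1.8 0 5.6; 0 0 0 .3 2.8 0 5.6; 0 0 0 .4 3.4 0 5.6; 0 0 0 .4 3.5 0 5.6",
)

```text
time: 7.8
tool_pos: [464.6, -379.1, 168.1]
tcp_rot: [150.0, -0.0, 67.4]
ft_force: [-0.0, 0.5, 0.5]
finger_gap: 55.9
```

Run:
```python
from h import *
import h; h.s_w=-12.2
p=[546.8,-410.5,-22.9]
s=sense();print(s["time"],s["tool_pos"],s["tcp_rot"],s["ft_force"])
w=snapshot("wrist");cv2.imwrite("pics/h.png",cv2.resize(cv2.cvtColor(w,4)[100:384,130:400],None,fx=2,fy=2))
t=snapshot("top")
for c in ("wrist","top"):
  for q in ("pack","pack_center","well_mouth","cover_edge","latch_thumb"):
    print(c,q,[(np.round(d["at"],1).tolist(),round(d["confidence"],2)) for d in place_of(c,q)][:3])
  for a in ((0,0,0),(0,0,-21),(0,0,-4),(30,18,-4),(30,-18,-4),(-30,18,-4),(-30,-18,-4)): print(a,proj(c,pt(p,*a),s).round(1))
_,z,y=tooltgt(p,0,0,0);Rm=R.from_matrix(np.column_stack([y,np.cross(z,y),z]))
print(rel(pt(p,0,0,0),Rm,s))
```

```text
7.8 [ 464.5752921  -379.14938286  168.14059026] [ 1.50036450e+02 -6.86707382e-03  6.74092076e+01] [-0.01955001  0.54908672  0.5318297 ]
wrist pack [([202.9, 256.7], 0.85), ([210.1, 260.1], 0.25)]
wrist pack_center [([212.1, 260.6], 0.7)]
wrist well_mouth []
wrist cover_edge []
wrist latch_thumb [([151.9, 282.2], 0.97)]
(0, 0, 0) [220.1 260.9]
(0, 0, -21) [210.7 260.5]
(0, 0, -4) [218.2 260.8]
(30, 18, -4) [249.3 280.7]
(30, -18, -4) [249.2 240.2]
(-30, 18, -4) [185.1 282.8]
(-30, -18, -4) [184.9 239.5]
top pack []
top pack_center [([173.4, 292.2], 0.17)]
top well_mouth [([175.2, 292.7], 0.67)]
top cover_edge [([151.2, 301.9], 0.64)]
top latch_thumb [([197.1, 277.9], 0.58)]
(0, 0, 0) [173.3 292.4]
(0, 0, -21) [170.4 293.3]
(0, 0, -4) [172.8 292.6]
(30, 18, -4) [158.4 290.3]
(30, -18, -4) [164.5 304.9]
(-30, 18, -4) [180.8 280.6]
(-30, -18, -4) [186.8 294.8]
(array([-0.001, -0.003,  0.005]), array([ 0.27,  2.85, 10.56]))
```

View pics/h.png

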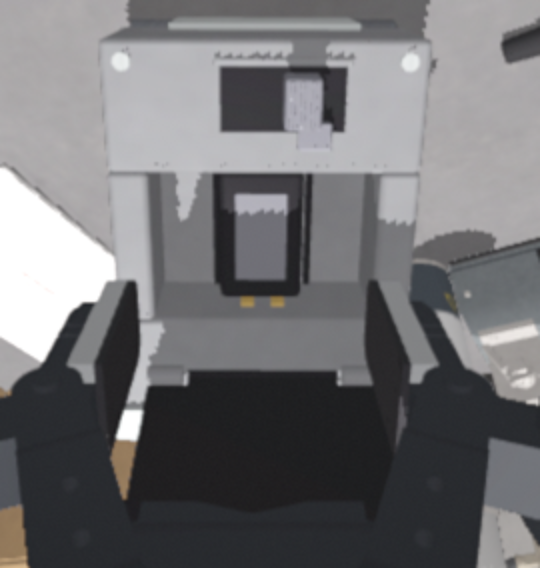

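Pack corners in the crop run cols 217–302 with the far edge at row 296, within about 1 px of my prediction. The latch is aside and the cover is out of the way. I'll descend along the normal.

Emit:
apply_moves(
  targets="0 0 0 0 .7 1 5.6; 0 0 0 .1 1.5 3 5.6; 0 0 0 .2 2.3 5.5 5.6; 0 0 0 .2 2.8 8 5.6; 0 0 .005 .2 2.85 9.5 5.6",
)

```text
time: 8.9
tool_pos: [531.7, -405.3, 99.3]
tcp_rot: [150.0, -0.1, 67.1]
ft_force: [0.3, 0.4, -0.5]
finger_gap: 55.8
```

Emit:
apply_moves(
  targets="0 0 0 0 0 .8 5.6; 0 0 0 0 0 1.6 5.6; 0 0 0 0 0 2.3 5.6; 0 0 0 0 0 2.9 5.6; 0 0 0 0 0 3.2 5.6",
)

```text
time: 9.4
tool_pos: [545.9, -411.7, 72.9]
tcp_rot: [150.0, -0.1, 67.1]
ft_force: [-1.2, 0.3, 0.1]
finger_gap: 56.4
```

Emit:
apply_moves(
  targets="0 0 0 0 0 .2 5.6; 0 0 0 0 0 .5 5.6; 0 0 0 0 0 .7 5.6; 0 0 0 0 0 .8 5.6; 0 0 0 0 0 .8 5.6",
)

```text
time: 9.9
tool_pos: [549.5, -413.1, 66.0]
tcp_rot: [150.0, -0.1, 67.1]
ft_force: [0.3, -0.3, 0.9]
finger_gap: 56.0
```

Emit:
apply_moves(
  targets="0 0 0 0 0 0 4.5; 0 0 0 0 0 0 3; 0 0 0 0 0 0 3; 0 0 0 0 0 0 3; 0 0 0 0 0 0 3",
  force=45,
)

```text
time: 10.4
tool_pos: [549.8, -412.2, 66.4]
tcp_rot: [150.0, -0.2, 67.2]
ft_force: [-2.7, 5.7, 5.4]
finger_gap: 35.5
```

Emit:
apply_moves(
  targets="0 0 0 0 0 0 2.5; 0 0 0 0 0 -.1 2.5; 0 0 0 0 0 -.3 2.5; 0 0 0 0 0 -.6 2.5; 0 0 0 0 0 -1 2.5",
)

```text
time: 10.9
tool_pos: [544.9, -411.2, 74.9]
tcp_rot: [150.0, -0.1, 67.1]
ft_force: [1.1, -0.6, -0.8]
finger_gap: 35.2
```

Emit:
apply_moves(
  targets="0 0 0 0 0 -1.2 2.5; 0 0 0 0 0 -3 2.5; 0 0 0 0 0 -5 2.5; 0 0 0 0 0 -7 2.5; 0 0 0 0 0 -9 2.5",
)

```text
time: 11.4
tool_pos: [502.4, -393.5, 153.0]
tcp_rot: [150.0, -0.1, 67.1]
ft_force: [0.2, 1.2, -1.8]
finger_gap: 35.0
```

Emit:
apply_moves(
  targets="0 0 0 0 0 -1.5 2.5; 0 0 0 0 0 -3 2.5; 0 0 0 0 0 -4 2.5; 0 0 0 0 0 -4.5 2.5; 0 0 0 0 0 -4.5 2.5",
)

```text
time: 11.9
tool_pos: [482.5, -385.4, 192.2]
tcp_rot: [149.9, -0.1, 67.1]
ft_force: [0.0, -0.5, -1.4]
finger_gap: 34.8
```

Run:
```python
from h import *
from scipy.optimize import least_squares
s=sense();print(s["time"],s["tool_pos"],s["tcp_rot"],s["ft_force"],s["joint_pos"],s["finger_gap"])
w=snapshot("wrist");t=snapshot("top")
cv2.imwrite("pics/i.png",np.hstack([cv2.cvtColor(w,4)[100:384,130:400],cv2.cvtColor(t,4)[100:384,90:350]]))
print([(np.round(d["at"],1).tolist(),round(d["confidence"],2)) for d in place_of("wrist","pack_center")][:3])
print("top tray",[(d["at"],d["confidence"]) for d in place_of("top","tray")])
# tray outer rim corners from first top picture
o=[((75,-80,28),(150,184.5)),((75,80,28),(146,122.5)),((-75,80,28),(207,109)),((-75,-80,28),(217,173.5))]
r=least_squares(lambda v:np.concatenate([proj("top",R.from_euler("z",v[2],degrees=True).apply(a)+[v[0],v[1],0])-b for a,b in o]),[530,-55,-10])
print(r.x,r.fun.round(1))
yaw=r.x[2]
for ty in (90+yaw,yaw+180-90,):
    Rm=R.from_euler("xyz",[180,0,ty],degrees=True)
    for P in ([r.x[0],r.x[1],180],[r.x[0],r.x[1],80]): print(ty,P,rel(np.array(P),Rm,s))
```

```text
11.9 [ 482.49507441 -385.39955414  192.24067805] [ 1.49935111e+02 -8.10347797e-02  6.70787627e+01] [ 0.00727603 -0.5104046  -1.3609571 ] [ -51.67249258  -13.98962296  115.23026459   17.5930891    53.20751571
 -126.11964169] 34.82424312659154
[([260.4, 258.4], 0.69)]
top tray [([181.0, 149.7], 0.97)]
[528.86464075 -55.510554    -7.78329617] [ 4.5 -0.2 -0.4 -2.2 -1.5  1.  -2.5  1.4]
82.2167038264988 [np.float64(528.8646407499173), np.float64(-55.51055399906245), 180] (array([ 0.522,  0.068, -0.258]), array([32.19, -8.06, -3.2 ]))
82.2167038264988 [np.float64(528.8646407499173), np.float64(-55.51055399906245), 80] (array([ 0.522,  0.068, -0.258]), array([ 32.17, -13.07,   5.46]))
82.21670382649879 [np.float64(528.8646407499173), np.float64(-55.51055399906245), 180] (array([ 0.522,  0.068, -0.258]), array([32.19, -8.06, -3.2 ]))
82.21670382649879 [np.float64(528.8646407499173), np.float64(-55.51055399906245), 80] (array([ 0.522,  0.068, -0.258]), array([ 32.17, -13.07,   5.46]))
```

View pics/i.png

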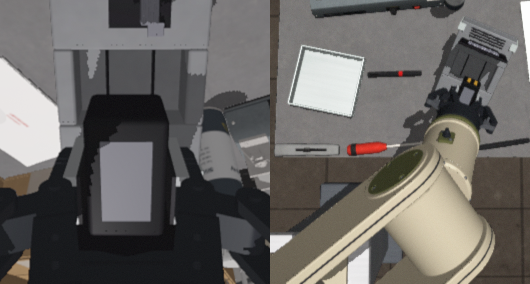

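The pack is clear in the gripper in the wrist panel (185,125). The top panel shows the tray at left (80,327) and the marker still between it and the meter. I'll carry it left next.

Emit:
apply_moves(
  targets="0 0 0 2 -.5 -.2 2.5; 0 0 0 5.5 -1.4 -.5 2.5; 0 0 0 10 -2.5 -1 2.5; 0 0 0 14 -3.5 -1.4 2.5; 0 0 0 17 -4.3 -1.7 2.5",
)

```text
time: 12.6
tool_pos: [506.4, -208.4, 184.2]
tcp_rot: [150.0, -0.2, 67.1]
ft_force: [-0.3, -0.7, -1.5]
finger_gap: 35.2
```

Emit:
apply_moves(
  targets=".104 .014 -.052 3.5 -.9 -.3 2.5; .208 .027 -.103 7.5 -1.9 -.8 2.5; .312 .041 -.155 11 -2.8 -1.1 2.5; .417 .054 -.206 13.5 -3.4 -1.4 2.5; .522 .068 -.258 15.2 -3.8 -1.5 2.5",
)

```text
time: 13.1
tool_pos: [529.1, -52.7, 179.6]
tcp_rot: [-179.8, -0.1, 82.5]
ft_force: [1.0, -1.0, -1.6]
finger_gap: 35.5
```

Emit:
apply_moves(
  targets="0 0 0 0 0 0 2.5; 0 0 0 0 0 0 2.5; 0 0 0 0 0 0 2.5; 0 0 0 0 0 0 2.5; 0 0 0 0 0 0 2.5",
)

```text
time: 13.6
tool_pos: [528.3, -55.5, 180.3]
tcp_rot: [179.9, -0.0, 82.1]
ft_force: [-0.2, -0.8, -1.9]
finger_gap: 35.6
```

Run:
```python
from h import *
s=sense();print(s["time"],s["tool_pos"],s["tcp_rot"],s["ft_force"],s["joint_pos"],s["finger_gap"])
w=snapshot("wrist")
cv2.imwrite("pics/j.png",cv2.cvtColor(w,4))
print([(np.round(d["at"],1).tolist(),round(d["confidence"],2)) for d in place_of("wrist","tray")][:3],proj("wrist",[528.9,-55.5,0],s))
Rm=R.from_euler("xyz",[180,0,82.2],degrees=True)
print(rel(np.array([529,-55.5,12.5]),Rm,s))
```

```text
13.6 [528.28888392 -55.54522156 180.26710549] [ 1.79918438e+02 -4.16483823e-02  8.21375643e+01] [-0.16464601 -0.82790513 -1.91158289] [-1.15654993e+01 -1.58533799e+00  1.00007743e+02  4.73493273e-02
  8.14988958e+01 -9.37100013e+01] 35.62942221331632
[([164.1, 259.2], 0.91)] [165.91256025 257.49520238]
(array([ 0.001, -0.001, -0.001]), array([ 0.  ,  0.05, 16.78]))
```

View pics/j.png

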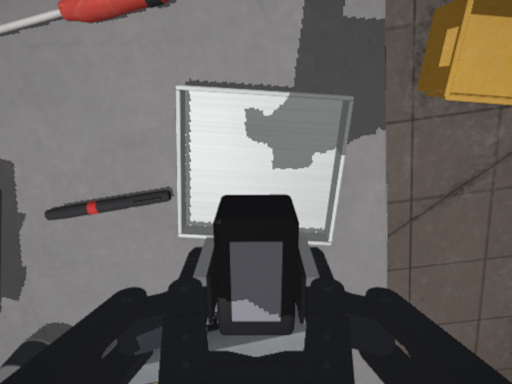

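The pack hangs straight over the tray, whose network position (164,259) matches my estimate. I'll lower it.

Emit:
apply_moves(
  targets="0 0 0 0 0 2.5 2.5; 0 0 0 0 0 6 2.5; 0 0 0 0 0 10 2.5; 0 0 0 0 0 13 2.5; 0 0 0 0 0 14.5 2.5",
)

```text
time: 14.2
tool_pos: [526.2, -54.5, 31.6]
tcp_rot: [-179.7, -0.1, 82.2]
ft_force: [-0.5, 0.1, -1.8]
finger_gap: 35.7
```

Emit:
apply_moves(
  targets="0 0 0 0 0 .5 2.5; 0 0 0 0 0 1 2.5; 0 0 0 0 0 1.4 2.5; 0 0 0 0 0 1.6 2.5; 0 0 0 0 0 1.6 2.5",
)

```text
time: 14.7
tool_pos: [529.0, -54.9, 19.1]
tcp_rot: [180.0, -0.0, 82.2]
ft_force: [0.3, 0.2, -1.6]
finger_gap: 34.9
```

Emit:
apply_moves(
  targets="0 0 0 0 0 .1 2.5; 0 0 0 0 0 .2 2.5; 0 0 0 0 0 .3 2.5; 0 0 0 0 0 .4 2.5; 0 0 0 0 0 .4 2.5",
)

```text
time: 15.2
tool_pos: [528.2, -54.8, 14.2]
tcp_rot: [-179.9, -0.1, 82.2]
ft_force: [-0.3, 0.6, -1.1]
finger_gap: 35.4
```

Nearly down, so I'll go in fine steps.

Emit:
apply_moves(
  targets="0 0 0 0 0 .05 2.5; 0 0 0 0 0 .1 2.5; 0 0 0 0 0 .1 2.5; 0 0 0 0 0 .1 2.5; 0 0 0 0 0 .1 2.5",
)

```text
time: 15.7
tool_pos: [528.4, -54.8, 13.5]
tcp_rot: [-180.0, -0.1, 82.2]
ft_force: [-0.1, 0.0, -1.5]
finger_gap: 35.4
```

Emit:
apply_moves(
  targets="0 0 0 0 0 .05 2.5; 0 0 0 0 0 .1 2.5; 0 0 0 0 0 .1 2.5; 0 0 0 0 0 .1 2.5; 0 0 0 0 0 .1 2.5",
)

```text
time: 16.2
tool_pos: [528.5, -54.8, 13.0]
tcp_rot: [-180.0, -0.1, 82.2]
ft_force: [-3.4, 0.3, 4.8]
finger_gap: 35.3
```

Contact (about 6 N). I'll release and withdraw.

Emit:
apply_moves(
  targets="0 0 0 0 0 0 3.7; 0 0 0 0 0 0 4.2; 0 0 0 0 0 0 5.6; 0 0 0 0 0 0 5.6; 0 0 0 0 0 0 5.6",
)

```text
time: 16.7
tool_pos: [528.5, -54.8, 12.4]
tcp_rot: [-180.0, -0.1, 82.2]
ft_force: [-0.4, 0.6, -0.4]
finger_gap: 56.1
```

Emit:
apply_moves(
  targets="0 0 0 0 0 -1 5.6; 0 0 0 0 0 -3 5.6; 0 0 0 0 0 -6 5.6; 0 0 0 0 0 -10 5.6; 0 0 0 0 0 -14 5.6",
)

```text
time: 17.2
tool_pos: [528.0, -54.8, 154.3]
tcp_rot: [-179.9, -0.1, 82.2]
ft_force: [0.6, 0.4, -0.4]
finger_gap: 55.7
```

Emit:
apply_moves(
  targets="0 0 0 0 -2 -1 5.6; 0 0 0 0 -4 -2 5.6; 0 0 0 0 -5 -3 5.6; 0 0 0 0 -6 -3 5.6; 0 0 0 0 -6 -3 5.6",
)

```text
time: 17.7
tool_pos: [468.6, -46.7, 182.9]
tcp_rot: [180.0, -0.0, 82.2]
ft_force: [0.1, 0.2, 0.1]
finger_gap: 55.8
```

Run:
```python
from h import *
s=sense();print(s["time"],s["tool_pos"],s["finger_gap"],s["ft_force"])
w=snapshot("wrist");t=snapshot("scene")
A=cv2.cvtColor(w,4)[:,130:430]; B=cv2.resize(cv2.cvtColor(t,4)[120:312,140:365],None,fx=2,fy=2)
cv2.imwrite("pics/k.png",np.hstack([A,B]))
print([(np.round(d["at"],1).tolist(),round(d["confidence"],2)) for d in place_of("wrist","pack")][:2],proj("wrist",[528.5,-55,4],s))
```

```text
17.7 [468.55597171 -46.73418145 182.93276505] 55.81306477795879 [0.12963822 0.18999849 0.06512537]
[([221.3, 252.9], 0.89)] [219.36343057 257.24998743]
```

View pics/k.png

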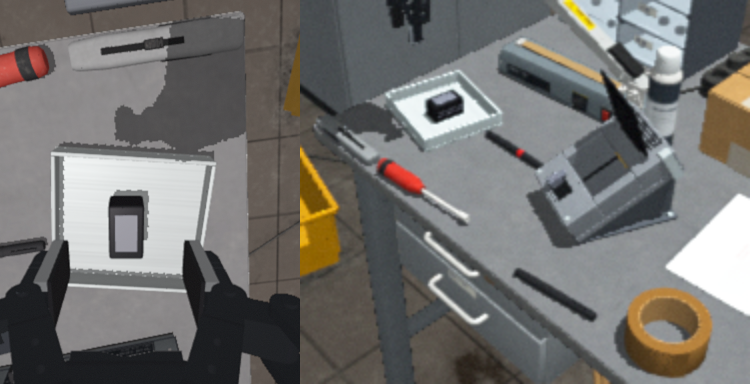

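The pack lies flat in the tray, at left panel (228,127) and right panel (105,445). The cover stands open at (110,635), and the nut driver, marker and tape have not been moved. The robot is clear, so I'm handing in.

```bash
python3 -c "
from bench import *
print(hand_in())"
```

```text
the job is handed in; nothing more can be done
None
```

The job is done and handed in at about 18 s of the 51 s limit. I pushed the latch aside with the closed fingers and the cover sprang fully open. I then gripped the pack across its 36 mm, drew it out square to the slope, levelled it and carried it to the tray. I lowered it in small steps until I felt contact (about 6 N, with a few newtons of sideways force as well), then released it and backed off.

The last wrist and scene pictures show:
- **Pack:** it lies flat near the middle of the tray. The network's position agreed with the intended spot to within about 5 pixels.
- **Cover:** it is standing open.
- **Other items:** the nut driver, marker and tape look undisturbed; I judged this by eye and did not measure it.
- **Robot:** it was clear of everything, with wrist force near zero.

No check failed. The handing-in gave no verdict.

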